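# Stack the colour tins and hold the last one ready

## Task

I am packing the tins of ceramic colour into one column: lift the green tin over the rolling pin and set it gently and squarely on the blue tin, long sides together, and let go of it. Then carry the yellow tin over and stop with it hovering about a centimetre above the green one, level, lined up with it and never touching the column; finish while still holding it there, so that I can slip a sheet of packing paper in between. Leave the blue tin where it stands, and do not bump the rolling pin or disturb the other things on the table.

Things in the scene. Friction and masses are not known exactly. Their poses are not given: they have to be found in the camera images.
- blue_tin: closed rectangular blue metal tin with a flat lid and a blank white label on the lid, 84 mm (own x) by 54 mm (own y) by 50 mm high; plain flat sides, top and bottom; about 0.45 kg; origin at the centre of its underside, z up. It stands on the table on the right of the rolling pin and is the foot of the column.
- green_tin: closed rectangular green metal tin with a flat lid and a blank white label on the lid, 84 mm (own x) by 54 mm (own y) by 40 mm high; plain flat sides, top and bottom; about 0.15 to 0.31 kg; origin at the centre of its underside, z up. It stands on the table on the left of the rolling pin; it may be nearer or farther than the yellow one.
- yellow_tin: closed rectangular yellow metal tin with a flat lid and a blank white label on the lid, 84 mm (own x) by 54 mm (own y) by 40 mm high; plain flat sides, top and bottom; about 0.15 to 0.31 kg; origin at the centre of its underside, z up. It stands on the table on the left of the rolling pin; it may be nearer or farther than the green one.
- blue_top (a point): centre of the top of the blue tin's lid, 50 mm above its origin; axes as the tin's
- green_top (a point): centre of the top of the green tin's lid, 40 mm above its origin; axes as the tin's
- rolling_pin: wooden rolling pin lying on the table between the tins, pointing away from the robot; it cannot move. 400 mm along its own y, barrel 248 mm long, 55 mm thick and 55 mm high, handles 30 mm thick; origin on the table under its middle
- glaze_jar: glass jar with a red lid, 62 mm across, 86 mm high; a bystander, origin at the centre of its underside
- stamp_2: small wooden stamp block with a knob, 24x24x52 mm; a bystander, origin at the centre of its underside
- spray_bottle: tall spray bottle, 56x120x272 mm (long side along its own y); a bystander, origin at the centre of its underside
- wood_rib: flat kidney-shaped wooden rib, 50x104x10 mm; a bystander, origin at the centre of its underside

How it is judged (in metres and radians):
On the way:
1. the green tin sits squarely on the blue tin and is let go (horizontal distance between green_tin and blue_top below 0.008 m and angle between the x axis of green_tin and the x axis of blue_tin, either way round below 0.14 rad and z of green_tin in the frame of blue_tin between 0.046 and 0.054 m and angle between green_tin's own z axis and vertical below 0.06 rad and contact force between the fingers and green_tin below 0.2 N and linear speed of green_tin below 0.02 m/s), for 0.3 s.
At the end, for the whole second after the job is handed in: Green tin rests free on the blue one (which stayed within 20 mm), within 8 mm and 8 deg. Yellow tin held still by the fingers, 3 to 20 mm above the green lid, within 8 mm and 8 deg of it, tilted under 4.5 deg, touching neither tin (all of step 1 and distance of blue_tin from where it was at the start of the episode below 0.02 m and angle between blue_tin's own z axis and vertical below 0.06 rad and horizontal distance between yellow_tin and green_top below 0.008 m and angle between the x axis of yellow_tin and the x axis of green_tin, either way round below 0.14 rad and angle between yellow_tin's own z axis and vertical below 0.08 rad and z of yellow_tin in the frame of green_top between 0.003 and 0.02 m and contact force between yellow_tin and green_tin below 0.1 N and contact force between the fingers and yellow_tin above 2 N and linear speed of yellow_tin below 0.02 m/s); the arm keeps its last pose, push and grip.
It fails at once if the yellow tin touches the column (contact force between yellow_tin and green_tin above 1 N or contact force between yellow_tin and blue_tin above 1 N).
It fails at once if the green tin is dropped onto the blue one (faster than 0.5 m/s just above it) (horizontal distance between green_tin and blue_tin below 0.04 m and z of green_tin in the frame of blue_tin below 0.075 m and linear speed of green_tin above 0.5 m/s).
It fails at once if the rolling pin is bumped (more than 2 N) by the arm or a tin (contact force between any of the arm, the fingers, green_tin, yellow_tin and rolling_pin above 2 N).
It fails at once if a bystander is moved more than 20 mm or tipped (distance of any of glaze_jar, stamp_2, spray_bottle, wood_rib from where it was at the start of the episode above 0.02 m or angle between any of glaze_jar, stamp_2, spray_bottle, wood_rib's own z axis and vertical above 0.3 rad).
It fails at once if the blue tin is pushed more than 20 mm from where it stood (distance of blue_tin from where it was at the start of the episode above 0.02 m).
It also fails if it takes over 58 s, if anything falls off the work surface, if the arm or the gripper's body presses on something with over 40 N, if the wrist force passes 120 N, or if a joint passes its speed limit or range.

## Robot

A 7-joint arm with a two-finger parallel gripper is mounted at the origin on the work surface; the furniture and walls round the work are solid. World frame = base frame: x ahead of the robot, y to its left, z up, the work surface at z = 0. Lengths are in m, angles in degrees, forces in N, time in s.
With the tool pointing down it reaches from about 0.35 to 0.775 m from the base axis. Payload 3.1 kg.
Tool frame: the origin (TCP) lies at the very end of the fingers, on their centre line; the grasp point (between the pads) lies 19 mm behind it; z points along the fingers, y is the line along which they close (so a half turn about z gives the same grasp; the last joint's range is limited). The gripper opens to 85 mm and grips with 20 to 120 N. Pads are 22 mm wide; open, the fingers measure 114 mm over their backs; the gripper's body (76 mm by 85 mm) begins 54 mm behind the grasp point. The pads swing forward as they close: fully open they stand 13 mm farther back than shut.
Start: joints at [71.752, 17.813, 0.802, 86.603, -0.252, 75.585, -1.558], TCP at [0.15, -0.529, 0.231] pointing down, gripper open.
Joint ranges: [-154.91, 154.91], [-16.99, 109.72], [-72.82, 74.43], [7.12, 147.25], [-82.49, 262.49], [11.32, 116.49], [-174.64, 174.64]. Speed limits (degrees/s): [159.86, 159.86, 180, 180, 180, 180, 180].

## Interface

Orientations are given as a 3x3 rotation matrix whose columns are the frame's x, y, z axes.
In Python, from workcell import robot, optics, readout gives the robot as it stands (robot), with the cameras (optics) and the readings (readout).
- The arm moves only by the shell command python3 jog.py 'ROWS' [OPENING] [FORCE]. ROWS is a JSON list of rows, 1 to 12 of them, each of 4 numbers: dx, dy, dz in m, then a turn about the tool's z in degrees; each row shifts and turns the commanded pose from where the row before left it, along the tool's axes as they then stand; what a row does not reach is not made up. A row lasts 1/10 s, in which the tool goes at most 0.05 m and 8.59 degrees, less where a joint would pass 70% of its speed; a pose out of reach is approached as far as the arm can. OPENING is the finger opening in m, set as the command begins (- or left out keeps the last). The fingers move at their own pace and stop on an object; FORCE is the grip in N (left out, the last holds). Time passes only in rows, so rows that do not move let the fingers close. It prints the time, the measured TCP pose, the force, the opening and the grip force at its end. Input that does not fit is refused with a message, and nothing moves.
- readout.observe(): the state, without advancing time (a new reading comes with each control period).
- optics.camera(name): name is "scene" or "top"; returns the picture (400x640x3 uint8, blue, green, red); there is no depth.
- optics.camera_model(name): a dict with "camera_matrix" (3x3 intrinsics, pixels), "dist" ([k1, k2, p1, p2, k3] as OpenCV has them; the pictures are not rectified), "cam_to_world" (4x4, takes a point from camera to world coordinates). Camera axes: x right, y up, looking along -z (the intrinsics and any distortion apply to the point x, -y, -z); pixel columns grow to the right and rows downward; lengths in m; the calibration is good to about 2 mm. A picture is of the moment at which its call begins. camera_model takes no time and is no camera call.
- robot.sign_off(): hands the job in; it is judged then, once.
The state is a dict: "t": time; "joint_positions": joint angles; "joint_velocities": joint speeds; "effort": joint torques, N m; "eef_pos": TCP position; "tool_rot": TCP orientation; "force": force on the tool from outside, world axes, zero at the start; "torque": the same for the moment, N m; "grip_width": finger opening in m; "grip_force": force on a finger pad.
Only numpy, scipy, OpenCV 4.12 (cv2) and the standard library are available. Lean on these libraries where they do the work, as an engineer would, in place of code of your own. Each camera call takes 0.05 s, during which the arm holds its last target. There are 200 camera calls.

## Working session

There is one attempt and no reset: what is moved stays moved. The work goes in short steps, Python scripts to look and compute and a shell command to move; the robot and the scene stay as the last step left them, time stands still between calls to the robot, and variables do not carry over. Pictures are saved under pics/ and viewed, at most 10 in all, crops included, and the job is handed in when it is done.

```bash
ls; mkdir -p pics
python3 - <<'E'
from workcell import robot, optics, readout
import cv2,numpy as np
for n in("scene","top"):
    im=optics.camera(n);cv2.imwrite(f"pics/{n}0.png",im)
    m=optics.camera_model(n);print(n,np.round(m["camera_matrix"],1).tolist(),np.round(m["dist"],4),np.round(m["cam_to_world"],3).tolist())
s=readout.observe();print({k:np.round(s[k],3).tolist() for k in s})
E
```

```text
jog.py
pics
workcell.py
scene [[414.5, 0.0, 318.6], [0.0, 414.5, 202.7], [0.0, 0.0, 1.0]] [-0.0407  0.      0.      0.      0.    ] [[-0.633, 0.43, -0.644, -0.226], [-0.774, -0.347, 0.529, 0.771], [0.004, 0.833, 0.553, 0.632], [0.0, 0.0, 0.0, 1.0]]
top [[500.0, 0.0, 315.8], [0.0, 500.0, 203.1], [0.0, 0.0, 1.0]] [-0.055  0.     0.     0.     0.   ] [[-0.017, 0.996, -0.089, 0.288], [-1.0, -0.019, -0.024, 0.224], [-0.025, 0.088, 0.996, 1.17], [0.0, 0.0, 0.0, 1.0]]
{'t': 0.1, 'joint_positions': [71.751, 17.857, 0.8, 86.683, -0.25, 75.585, -1.558], 'joint_velocities': [0.009, -0.135, -0.032, -0.087, 0.021, -0.048, -0.046], 'effort': [0.001, -38.085, 0.147, -23.124, 0.012, 0.008, -0.0], 'eef_pos': [0.15, -0.528, 0.23], 'tool_rot': [[0.962, 0.273, -0.001], [0.273, -0.962, 0.002], [-0.0, -0.002, -1.0]], 'force': [-0.252, -0.138, -0.043], 'torque': [0.004, 0.018, -0.003], 'grip_force': 0.0, 'grip_width': 0.085}
```

View pics/top0.png

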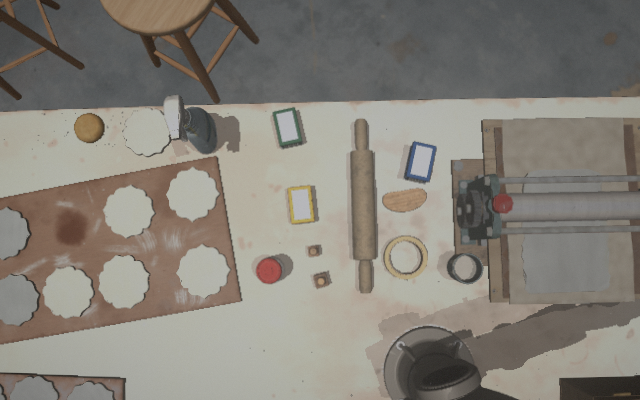

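View pics/scene0.png

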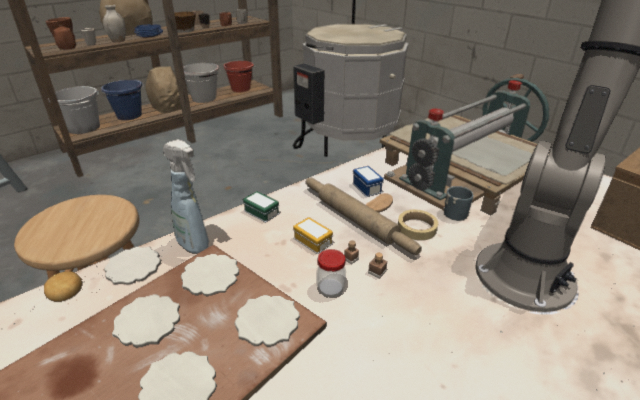

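Top view: green lid at about (288,127), yellow (301,204), blue (421,161). The pin runs along column 362, with the jar at (268,270), spray bottle near (195,125) and rib at (405,200). The slab roller is to the right of column 450.

```bash
cat > h.py <<'E'
from workcell import robot, optics, readout
import cv2,numpy as np
HUE={"blue":(100,125),"green":(60,95),"yellow":(20,35)}
def cast(n,px,z):
    m=optics.camera_model(n);px=np.float64(px).reshape(-1,1,2)
    u=cv2.undistortPoints(px,np.array(m["camera_matrix"]),np.array(m["dist"])).reshape(-1,2)
    T=np.array(m["cam_to_world"]);d=np.c_[u[:,0],-u[:,1],-np.ones(len(u))]@T[:3,:3].T;o=T[:3,3]
    return o+d*((z-o[2])/d[:,2])[:,None]
def label(n,im,c,z,roi=None):
    """label (white hole inside the coloured rim), cast to plane z: centre, yaw of long side, sizes"""
    h=cv2.cvtColor(im,cv2.COLOR_BGR2HSV);lo,hi=HUE[c]
    m=cv2.inRange(h,(lo,90,30),(hi,255,255))
    if roi: k=np.zeros_like(m);x0,y0,x1,y1=roi;k[y0:y1,x0:x1]=255;m&=k
    m=cv2.morphologyEx(m,cv2.MORPH_CLOSE,np.ones((3,3)))
    cs,hr=cv2.findContours(m,cv2.RETR_CCOMP,cv2.CHAIN_APPROX_NONE)
    out=[]
    for q,r in zip(cs,hr[0]):
        A=cv2.contourArea(q)
        if A<80: continue
        P=cast(n,q,z)[:,:2]; R=cv2.minAreaRect((P*1000).astype(np.float32))
        b=cv2.boxPoints(R);e=[b[1]-b[0],b[2]-b[1]];L=max(e,key=np.linalg.norm)
        M=cv2.moments(q);cc=cast(n,[[M['m10']/M['m00'],M['m01']/M['m00']]],z)[0]
        out.append(("hole" if r[3]>=0 else "outer",int(A),np.round(R[0],1).tolist(),np.round(cc*1000,1)[:2].tolist(),np.round(sorted(R[1]),1).tolist(),round(float((np.degrees(np.arctan2(L[1],L[0]))+90)%180-90),1),[int(M['m10']/M['m00']),int(M['m01']/M['m00'])]))
    return out
E
python3 - <<'E'
from h import *
for n in("top","scene"):
    im=cv2.imread(f"pics/{n}0.png")
    for c,z in(("blue",.05),("green",.04),("yellow",.04)):
        for o in label(n,im,c,z): print(n,c,o)
p=cast("top",[[362,120],[352,150],[376,150],[350,258],[374,258],[364,292]],.0275);print(np.round(p,3).tolist())
print(np.round(cast("top",[[240,200],[218,157],[268,270],[390,200],[452,160],[426,195]],.02),3).tolist())
# roller height by rays: red knob
E
```

```text
top blue ('outer', 735, [479.7, 11.1], [479.3, 11.2], [51.2, 80.4], -13.4, [420, 160])
top blue ('hole', 587, [480.1, 10.3], [480.0, 10.4], [44.0, 75.6], -13.9, [421, 160])Traceback (most recent call last):
  File "<stdin>", line 5, in <module>
  File "h.py", line 17, in label
    for q,r in zip(cs,hr[0]):
                      ~~^^^
TypeError: 'NoneType' object is not subscriptable
```

```bash
python3 - <<'E'
from h import *
for n,pts in(("top",[(277,115),(278,120),(302,142),(289,204),(312,204)]),("scene",[(246,205),(262,215),(300,235),(370,185)])):
    h=cv2.cvtColor(cv2.imread(f"pics/{n}0.png"),cv2.COLOR_BGR2HSV)
    for x,y in pts: print(n,x,y,h[y-1:y+2,x-1:x+2].reshape(-1,3).tolist()[::2])
E
sed -i 's/(lo,90,30)/(lo,SAT[c],30)/; s/^def cast/SAT={"blue":90,"green":60,"yellow":90}\ndef cast/; s/(60,95)/(55,95)/; s/    out=\[\]/    out=[]\n    if hr is None: return out/' h.py
python3 - <<'E'
from h import *
for n in("top","scene"):
    im=cv2.imread(f"pics/{n}0.png")
    for c,z in(("blue",.05),("green",.04),("yellow",.04)):
        for o in label(n,im,c,z): print(n,c,o)
p=cast("top",[[362,120],[352,150],[376,150],[350,258],[374,258],[364,292]],.0275);print(np.round(p,3).tolist())
print(np.round(cast("top",[[240,200],[218,157],[268,270],[390,200],[452,160],[426,195]],.02),3).tolist())
E
```

```text
top 277 115 [[77, 16, 145], [110, 4, 182], [110, 4, 179], [75, 23, 136], [120, 4, 181]]
top 278 120 [[77, 12, 153], [120, 6, 184], [102, 7, 173], [73, 36, 127], [113, 6, 184]]
top 302 142 [[57, 28, 81], [14, 25, 111], [15, 16, 93], [42, 18, 72], [16, 25, 113]]
top 289 204 [[16, 40, 158], [23, 130, 179], [18, 100, 171], [15, 37, 167], [24, 128, 176]]
top 312 204 [[23, 133, 177], [19, 45, 119], [21, 119, 148], [24, 129, 178], [17, 65, 121]]
scene 246 205 [[75, 26, 80], [72, 55, 69], [75, 50, 72], [62, 51, 65], [78, 48, 64]]
scene 262 215 [[74, 114, 49], [76, 44, 64], [74, 110, 51], [74, 100, 51], [71, 85, 51]]
scene 300 235 [[19, 110, 97], [20, 107, 114], [19, 78, 102], [20, 185, 110], [20, 121, 112]]
scene 370 185 [[108, 122, 71], [106, 101, 71], [109, 67, 84], [111, 58, 75], [105, 70, 66]]
top blue ('outer', 735, [479.7, 11.1], [479.3, 11.2], [51.2, 80.4], -13.4, [420, 160])
top blue ('hole', 587, [480.1, 10.3], [480.0, 10.4], [44.0, 75.6], -13.9, [421, 160])
top yellow ('outer', 775, [387.4, 284.9], [387.2, 285.0], [52.4, 82.5], 5.6, [300, 204])
top yellow ('hole', 570, [387.8, 284.
[... 177 characters left out ...]
65.0], [1511.1, 358.0], [125.2, 341.1], -17.6, [125, 102])
scene blue ('outer', 174, [2937.8, -247.4], [2932.9, -246.4], [160.1, 410.7], -21.1, [147, 29])
scene green ('outer', 250, [543.6, 343.0], [539.1, 340.4], [83.2, 93.8], 41.2, [258, 208])
scene yellow ('outer', 407, [374.1, 297.3], [363.4, 308.0], [78.4, 107.8], 5.6, [311, 237])
scene yellow ('outer', 231, [238.4, 87.8], [224.2, 101.6], [89.0, 89.5], -61.8, [416, 231])
[[0.582, 0.14, 0.028], [0.512, 0.165, 0.028], [0.511, 0.11, 0.028], [0.264, 0.175, 0.028], [0.263, 0.121, 0.028], [0.186, 0.145, 0.028]]
[[0.401, 0.427, 0.02], [0.504, 0.479, 0.02], [0.239, 0.363, 0.02], [0.395, 0.08, 0.02], [0.485, -0.067, 0.02], [0.405, -0.004, 0.02]]
```

Run:
```python
from h import *
import h
for s in (15,25,40):
    h.SAT["green"]=s
    im=cv2.imread("pics/top0.png")
    for o in label("top",im,"green",.04,(268,100,312,155)): print(s,o)
# label whites in the scene view
im=cv2.imread("pics/scene0.png");g=cv2.cvtColor(im,cv2.COLOR_BGR2GRAY)
for c,z,(x0,y0,x1,y1) in(("blue",.05,(350,162,388,197)),("green",.04,(240,190,282,222)),("yellow",.04,(290,215,335,252))):
    hs=cv2.cvtColor(im[y0:y1,x0:x1],cv2.COLOR_BGR2HSV);m=cv2.inRange(hs,(0,0,135),(180,60,255))
    n,l,st,ce=cv2.connectedComponentsWithStats(m)
    for i in range(1,n):
        if st[i,4]>60: print(c,st[i].tolist(),np.round(cast("scene",[ce[i]+[x0,y0]],z)*1000,1).tolist())
a=cv2.resize(im[155:260,235:395],None,fx=5,fy=5,interpolation=cv2.INTER_CUBIC);cv2.imwrite("pics/c1.png",a)
```

```text
15 ('outer', 742, [568.2, 314.0], [568.0, 314.1], [52.3, 83.5], 11.5, [287, 126])
15 ('hole', 501, [568.8, 314.7], [568.5, 314.8], [42.2, 71.7], 10.6, [286, 126])
25 ('outer', 740, [568.3, 314.0], [568.0, 314.1], [52.3, 83.2], 11.5, [287, 126])
25 ('hole', 534, [569.3, 314.6], [569.3, 314.5], [43.5, 73.3], 11.5, [286, 125])
40 ('outer', 711, [568.2, 314.4], [568.1, 314.1], [51.0, 82.2], 11.5, [286, 126])
40 ('hole', 554, [569.3, 314.7], [569.3, 314.7], [44.7, 74.3], 11.5, [286, 125])
blue [0, 0, 38, 35, 670] [[484.6, 12.1, 50.0]]
blue [31, 17, 7, 15, 80] [[401.7, 24.4, 50.0]]
green [6, 0, 36, 32, 482] [[549.9, 303.3, 40.0]]
green [0, 14, 23, 18, 186] [[530.8, 378.3, 40.0]]
yellow [0, 0, 45, 37, 680] [[385.8, 293.1, 40.0]]
yellow [8, 4, 29, 19, 268] [[389.2, 283.5, 40.0]]
```

View pics/c1.png

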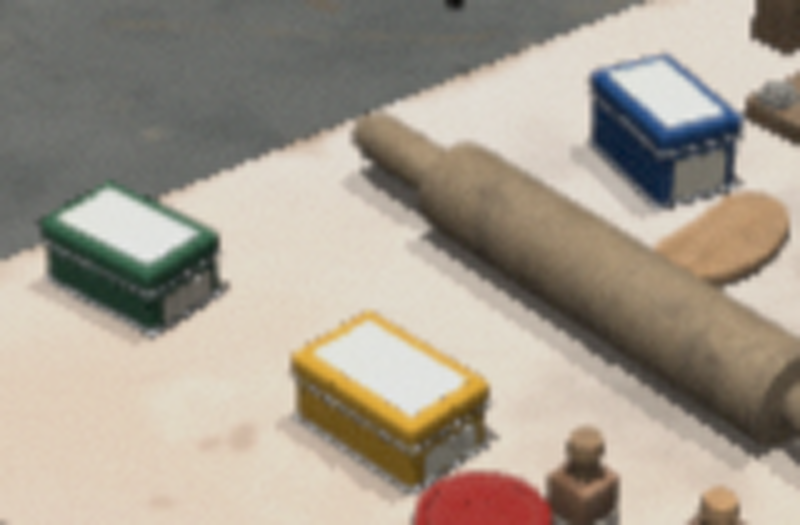

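The crop shows the scene labels centred near px (261,200) for green, (312,228) for yellow and (368,174) for blue. The tins sit level and both views agree. Next I check heights: label corners across the two views, the roller knobs and the spray bottle.

```bash
cat >> h.py <<'E'
def tri(a,b):
    A0,A1=cast("top",[a],.3)[0],cast("top",[a],0)[0];B0,B1=cast("scene",[b],.3)[0],cast("scene",[b],0)[0]
    u,v=A1-A0,B1-B0;s=np.linalg.lstsq(np.c_[u,-v],B0-A0,rcond=None)[0]
    P,Q=A0+s[0]*u,B0+s[1]*v;return np.round((P+Q)/2,4).tolist(),round(float(np.linalg.norm(P-Q)),4)
E
python3 - <<'E'
from h import *
for nm,a,b in(("green",(287,126),(260.6,200.2)),("yellow",(301,203.5),(312.3,228.2)),("blue",(421,160.8),(368.3,174)),("knob",(503,203),(435,113)),("botcap",(173,101),(179,146)),("jar",(268,270),(331,258))): print(nm,tri(a,b))
print(cast("scene",[(260.6,200.2)],.04),cast("scene",[(368.3,174)],.05),cast("scene",[(194,248)],0.0))
E
```

```text
green ([0.5689, 0.314, 0.0399], 0.0003)
yellow ([0.3889, 0.2844, 0.0402], 0.0004)
blue ([0.4791, 0.0102, 0.05], 0.0017)
knob ([0.3656, -0.1027, 0.2402], 0.0023)
botcap ([0.5648, 0.5063, 0.258], 0.0138)
jar ([0.2415, 0.3548, 0.0862], 0.001)
[[0.56871049 0.31392589 0.04      ]] [[0.47841852 0.0096091  0.05      ]] [[0.5461859  0.51878488 0.        ]]
```

```bash
cat >> h.py <<'E'
def to(p,yaw):
    """displacement in tool axes from the measured pose to a world point, and the turn"""
    s=readout.observe();R=np.array(s["tool_rot"]);d=R.T@(np.array(p)-s["eef_pos"])
    psi=np.degrees(np.arctan2(R[1,0],R[0,0]))
    print("t",round(s["t"],2),"pos",np.round(s["eef_pos"],4),"yaw",round(psi,2),"tilt",round(float(np.degrees(np.arccos(-R[2,2]))),2),"F",np.round(s["force"],2),"w",s["grip_width"],"gf",round(s["grip_force"],1),"j",np.round(s["joint_positions"]).astype(int).tolist())
    print("  d_tool",np.round(d,4),"turn",round((psi-yaw+90)%180-90,2))
E
python3 jog.py '[[0,0,-0.04,1.4],[0,0,-0.04,1.4],[0,0,-0.04,1.5],[0,0,-0.01,0]]' 0.085 30
python3 -c "
from h import *
to((.50,-.2,.36),11.5);to((.569,.3142,.36),11.5)"
```

```text
t: 0.5
eef_pos: [0.1508, -0.5307, 0.3661]
tool_rot: [[0.98, 0.2, 0.002], [0.2, -0.98, -0.008], [0.001, 0.008, -1.0]]
force: [-1.1, -0.5, -0.4]
grip_width: 0.0851
grip_force: 0.0
t 0.5 pos [ 0.1508 -0.5307  0.3661] yaw 11.54 tilt 0.48 F [-1.1  -0.53 -0.37] w 0.08506247460223232 gf 0.0 j [71, 16, 2, 70, -1, 93, -6]
  d_tool [ 0.4083 -0.2541  0.0043] turn 0.04
t 0.5 pos [ 0.1508 -0.5307  0.3661] yaw 11.54 tilt 0.48 F [-1.1  -0.53 -0.37] w 0.08506247460223232 gf 0.0 j [71, 16, 2, 70, -1, 93, -6]
  d_tool [ 5.788e-01 -7.441e-01  3.000e-04] turn 0.04
```

Total is (0.579, −0.744). I split it into 10 rows of (0.04, −0.025), then a mostly −y leg.

```bash
python3 jog.py '[[0.04,-0.025,0,0],[0.04,-0.025,0,0],[0.04,-0.025,0,0],[0.04,-0.025,0,0],[0.04,-0.025,0,0],[0.04,-0.025,0,0],[0.04,-0.025,0,0],[0.04,-0.025,0,0],[0.04,-0.025,0,0],[0.04,-0.025,0,0],[0,0,0,0]]' | head -2
python3 -c "
from h import *
to((.569,.3142,.36),11.5)"
```

```text
t: 1.6
eef_pos: [0.4962, -0.1953, 0.3593]
t 1.6 pos [ 0.4962 -0.1953  0.3593] yaw 12.44 tilt 0.42 F [ 0.07 -0.09  0.31] w 0.08473823236655055 gf 0.0 j [33, 15, -18, 73, 4, 93, -61]
  d_tool [ 0.1808 -0.4818  0.003 ] turn 0.94
```

```bash
python3 jog.py '[[0.016,-0.044,0,0],[0.016,-0.044,0,0],[0.016,-0.044,0,0],[0.016,-0.044,0,0],[0.016,-0.044,0,0],[0.016,-0.044,0,0],[0.016,-0.044,0,0],[0.016,-0.044,0,0],[0.016,-0.044,0,0],[0.016,-0.044,0,0.9],[0.02,-0.042,0,0],[0,0,0,0]]' | head -2
python3 -c "
from h import *
to((.569,.3142,.15),11.5)"
```

```text
t: 2.8
eef_pos: [0.57, 0.3121, 0.356]
t 2.8 pos [0.57   0.3121 0.356 ] yaw 11.37 tilt 0.53 F [ 0.58 -0.21 -0.17] w 0.08502197239889238 gf 0.0 j [-16, 33, -29, 50, 15, 100, -117]
  d_tool [ 0.0012 -0.0014  0.206 ] turn -0.13
```

```bash
python3 jog.py '[[0,-0.001,0.045,0],[0,0,0.045,0],[0,0,0.045,0],[0,0,0.045,0],[0,0,0.045,0],[0,0,0.045,0],[0,0,0.02,0],[0,0,0,0],[0,0,0,0],[0,0,0,0]]' | head -2
python3 -c "
from h import *
to((.569,.3142,.008),11.5)
cv2.imwrite('pics/s1.png',optics.camera('scene')[120:260,180:380])"
```

```text
t: 3.8
eef_pos: [0.5737, 0.3058, 0.0735]
t 3.8 pos [0.5737 0.3058 0.0735] yaw 10.65 tilt 0.22 F [ 0.15  0.56 -0.52] w 0.08501784334753333 gf 0.0 j [-13, 39, -27, 81, 19, 64, -122]
  d_tool [-0.0033 -0.009   0.0655] turn -0.85
```

View pics/s1.png

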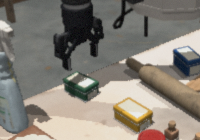

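The gripper hangs above the green tin, around crop (80,50). It drifted about 9 mm in −y, so I correct that and descend.

```bash
python3 jog.py '[[-0.002,-0.004,0,-0.8],[-0.001,-0.005,0,0],[0,0,0,0],[0,0,0.015,0],[0,0,0,0]]' | head -2
python3 -c "
from h import *
to((.569,.3142,.008),11.5)"
```

```text
t: 4.35
eef_pos: [0.5661, 0.312, 0.0535]
t 4.35 pos [0.5661 0.312  0.0535] yaw 11.47 tilt 0.29 F [-0.45 -0.59  0.26] w 0.08482729325082577 gf 0.0 j [-13, 40, -27, 82, 19, 63, -123]
  d_tool [ 0.0035 -0.0017  0.0454] turn -0.03
```

```bash
python3 jog.py '[[0.003,-0.001,0.01,0],[0,0,0.01,0],[0,0,0.01,0],[0,0,0.01,0],[0,0,0.004,0],[0,0,0,0],[0,0,0,0]]' | head -2
python3 -c "
from h import *
to((.569,.3142,.008),11.5)"
```

```text
t: 5.05
eef_pos: [0.5706, 0.3152, 0.0125]
t 5.05 pos [0.5706 0.3152 0.0125] yaw 11.47 tilt 0.02 F [ 0.91 -0.2   0.96] w 0.08501185053726723 gf 0.0 j [-14, 43, -26, 83, 21, 59, -124]
  d_tool [-0.0017  0.0006  0.0045] turn -0.03
```

```bash
python3 jog.py '[[-0.001,0,0.003,0],[0,0,0,0],[0,0,0,0]]' | tail -2
python3 jog.py '[[0,0,0,0],[0,0,0,0],[0,0,0,0],[0,0,0,0],[0,0,0,0],[0,0,0,0],[0,0,0,0],[0,0,0,0]]' 0.0 45 | tail -2
python3 -c "
from h import *
to((.569,.3142,.008),11.5)"
```

```text
grip_width: 0.0851
grip_force: 0.0
grip_width: 0.0529
grip_force: 50.3
t 6.15 pos [0.5698 0.3148 0.0096] yaw 11.46 tilt 0.04 F [ 1.07 -0.13  3.93] w 0.052938759091055276 gf 50.3 j [-14, 43, -26, 83, 21, 58, -124]
  d_tool [-0.0009  0.0004  0.0016] turn -0.04
```

```bash
python3 jog.py '[[0,0,-0.01,0],[0,0,-0.02,0],[0,0,-0.03,0],[0,0,-0.03,0],[0,0,-0.03,5],[0,0,-0.03,5],[0,0,-0.03,5],[0,0,-0.02,5],[0,0,0,5],[0,0,0,0],[0,0,0,0]]' | tail -3
python3 -c "
from h import *
to((.479,.0103,.2),-13.7)"
```

```text
force: [0.2, 0.1, -3.3]
grip_width: 0.0534
grip_force: 49.8
t 7.25 pos [0.5685 0.3144 0.2081] yaw -13.41 tilt 0.17 F [ 0.24  0.12 -3.3 ] w 0.05343119657470115 gf 49.8 j [-16, 33, -24, 70, 13, 80, -142]
  d_tool [-0.0165  0.3166  0.0087] turn 0.29
```

```bash
python3 jog.py '[[0,0.015,0,0],[-0.002,0.03,0,0],[-0.002,0.035,0,0],[-0.002,0.035,0,0],[-0.002,0.035,0,0],[-0.002,0.035,0,0],[-0.002,0.035,0,0],[-0.002,0.035,0,0],[-0.002,0.03,0,0.3],[-0.002,0.02,0,0],[0,0.011,0,0],[0,0,0,0]]' | tail -3
python3 jog.py '[[0,0,0,0],[0,0,0,0]]' | tail -1
python3 -c "
from h import *
to((.479,.0103,.08),-13.7)
for n in('scene','top'):
    im=optics.camera(n);cv2.imwrite(f'pics/{n}2.png',im)
"
```

```text
force: [0.1, -0.1, -2.6]
grip_width: 0.0533
grip_force: 49.8
grip_force: 49.8
t 8.65 pos [0.4781 0.0138 0.2092] yaw -13.65 tilt 0.07 F [-0.82 -1.04 -2.06] w 0.05334825885002851 gf 49.8 j [14, 11, -20, 99, 4, 71, -111]
  d_tool [0.0018 0.0034 0.1292] turn 0.05
```

View pics/scene2.png

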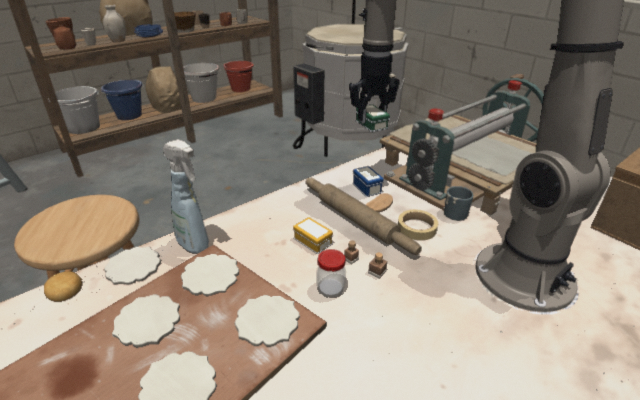

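Green is held level at (375,118) above blue at (368,178), and the other things are untouched. I lower it.

```bash
python3 jog.py '[[0.001,0.002,0.02,0],[0,0,0.03,0],[0,0,0.03,0],[0,0,0.02,0],[0,0,0.015,0],[0,0,0,0],[0,0,0,0],[0,0,0,0]]' | head -1
python3 -c "
from h import *
to((.479,.0103,.0596),-13.7)"
```

```text
t: 9.55
t 9.55 pos [0.4795 0.0101 0.0954] yaw -13.8 tilt 0.14 F [-0.31  0.37 -1.43] w 0.05363150713202145 gf 49.7 j [13, 18, -19, 108, 7, 55, -114]
  d_tool [-0.0006 -0.0001  0.0358] turn -0.1
```

```bash
python3 jog.py '[[0,0,0.01,0],[0,0,0.01,0],[0,0,0.006,0],[0,0,0,0],[0,0,0,0],[0,0,0,0]]' | head -1
python3 -c "
from h import *
to((.479,.0103,.0596),-13.7)
im=optics.camera('scene');cv2.imwrite('pics/s3.png',cv2.resize(im[130:220,300:440],None,fx=5,fy=5,interpolation=cv2.INTER_CUBIC))"
```

```text
t: 10.15
t 10.15 pos [0.4786 0.0097 0.0685] yaw -13.84 tilt 0.04 F [ 0.59  0.5  -2.3 ] w 0.053037725178478226 gf 49.8 j [12, 20, -19, 110, 8, 51, -115]
  d_tool [ 0.0002 -0.0007  0.0089] turn -0.14
```

View pics/s3.png

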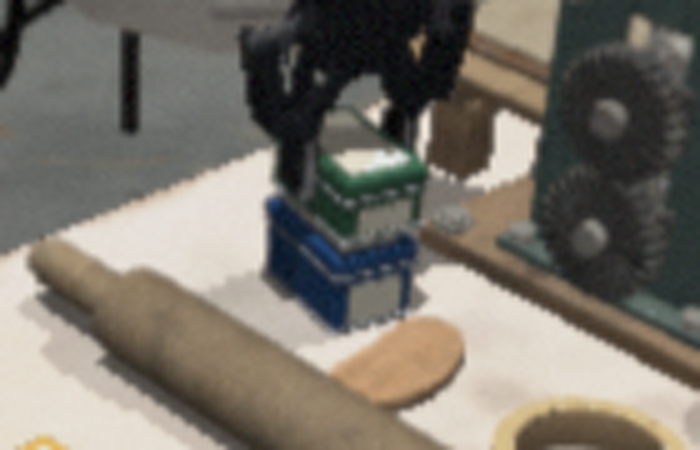

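Green sits about 9 mm above blue (crop (370,200) over (345,290)), square within a few millimetres. I set it down gently.

```bash
python3 jog.py '[[0,0,0.003,0],[0,0,0.002,0],[0,0,0.002,0],[0,0,0,0],[0,0,0,0]]' | head -4
python3 -c "
from h import *
to((.479,.0103,.0596),-13.7)"
```

```text
t: 10.7
eef_pos: [0.4782, 0.0096, 0.0612]
tool_rot: [[0.971, -0.239, -0.0], [-0.239, -0.971, -0.0], [-0.0, 0.0, -1.0]]
force: [0.9, 0.0, -1.7]
t 10.7 pos [0.4782 0.0096 0.0612] yaw -13.83 tilt 0.01 F [ 0.92  0.03 -1.68] w 0.05333892421381274 gf 49.8 j [12, 21, -19, 110, 9, 51, -115]
  d_tool [ 0.0006 -0.0008  0.0016] turn -0.13
```

```bash
python3 jog.py '[[0.0006,-0.0006,0.001,0],[0,0,0.001,0],[0,0,0,0],[0,0,0,0],[0,0,0,0]]' | head -4
python3 -c "
from h import *
to((.479,.0103,.0596),-13.7)"
```

```text
t: 11.2
eef_pos: [0.4794, 0.0102, 0.0596]
tool_rot: [[0.971, -0.239, 0.001], [-0.239, -0.971, 0.0], [0.001, -0.0, -1.0]]
force: [-0.5, -0.4, -0.1]
t 11.2 pos [0.4794 0.0102 0.0596] yaw -13.83 tilt 0.05 F [-0.53 -0.39 -0.08] w 0.05388717768013825 gf 49.9 j [12, 21, -19, 110, 9, 50, -115]
  d_tool [-0.0004 -0.     -0.    ] turn -0.13
```

```bash
python3 jog.py '[[0,0,0.001,0],[0,0,0,0],[0,0,0,0]]' | sed -n 2,4p
python3 -c "
from h import *
to((.479,.0103,.0596),-13.7)"
```

```text
eef_pos: [0.4794, 0.0102, 0.0595]
tool_rot: [[0.971, -0.239, 0.001], [-0.239, -0.971, -0.0], [0.001, 0.0, -1.0]]
force: [-1.8, 0.2, 6.7]
t 11.5 pos [0.4794 0.0102 0.0595] yaw -13.83 tilt 0.05 F [-1.77  0.23  6.66] w 0.0535034487987162 gf 51.0 j [12, 21, -19, 110, 9, 50, -115]
  d_tool [-0.0004  0.     -0.0001] turn -0.13
```

Contact is confirmed at 6.7 N. I release and lift straight up.

```bash
python3 jog.py '[[0,0,0,0],[0,0,0,0],[0,0,0,0],[0,0,0,0],[0,0,0,0],[0,0,0,0],[0,0,0,0]]' 0.085 | tail -3
python3 jog.py '[[0,0,-0.01,0],[0,0,-0.02,0],[0,0,-0.03,0],[0,0,-0.04,0],[0,0,-0.04,0],[0,0,-0.01,0],[0,0,0,0],[0,0,0,0]]' | head -2
python3 -c "
from h import *
to((.388,.2846,.2),5.4)"
```

```text
force: [0.5, 0.4, -0.3]
grip_width: 0.0848
grip_force: 0.0
t: 13.0
eef_pos: [0.4782, 0.01, 0.2075]
t 13.0 pos [0.4782 0.01   0.2075] yaw -13.84 tilt 0.1 F [-0.65 -0.92  0.18] w 0.08493301358637999 gf 0.0 j [14, 12, -20, 99, 4, 70, -111]
  d_tool [-0.1533 -0.2451  0.0076] turn -19.24
```

```bash
python3 jog.py '[[-0.02,-0.03,0,0],[-0.025,-0.04,0,0],[-0.025,-0.04,0,0],[-0.025,-0.04,0,0],[-0.025,-0.04,0,0],[-0.02,-0.035,0,0],[-0.013,-0.02,0,-6],[0,0,0,-7],[0,0,0,-6],[0,0,0,0],[0,0,0,0]]' | head -2
python3 -c "
from h import *
to((.388,.2846,.07),5.4)
for n,z in(('top',.09),):
    im=optics.camera(n);cv2.imwrite('pics/top4.png',im)
    import h
    h.SAT['green']=25
    for o in label('top',im,'green',.09,(395,130,455,195)):print(o)
    for o in label('top',im,'blue',.05,(395,130,455,195)):print('b',o)
    cv2.imwrite('pics/c4.png',cv2.resize(im[110:260,250:470],None,fx=3.5,fy=3.5,interpolation=cv2.INTER_CUBIC))"
```

```text
t: 14.1
eef_pos: [0.3884, 0.2837, 0.2068]
t 14.1 pos [0.3884 0.2837 0.2068] yaw 5.02 tilt 0.19 F [-0.26  0.22 -0.49] w 0.08528756544711712 gf 0.0 j [-9, 14, -35, 98, 8, 71, -131]
  d_tool [ 1.000e-04 -1.100e-03  1.368e-01] turn -0.38
('outer', 865, [478.8, 12.7], [478.3, 11.2], [56.7, 83.1], -13.4, [424, 158])
('hole', 587, [479.1, 10.2], [478.7, 10.3], [42.4, 73.4], -13.8, [424, 158])
```

View pics/c4.png

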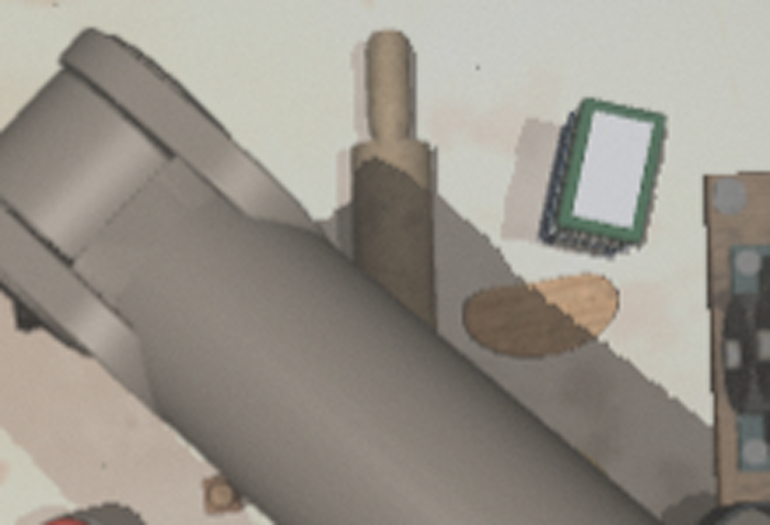

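Green sits square on blue: label at top px (424,158), which is (0.479, 0.010) at yaw −13.8°. Now the yellow tin.

```bash
python3 jog.py '[[0,-0.001,0.03,-0.4],[0,0,0.04,0],[0,0,0.04,0],[0,0,0.02,0],[0,0,0,0],[0,0,0,0],[0,0,0,0]]' | head -2
python3 -c "
from h import *
to((.388,.2846,.010),5.4)"
```

```text
t: 14.85
eef_pos: [0.3902, 0.2865, 0.0798]
t 14.85 pos [0.3902 0.2865 0.0798] yaw 5.52 tilt 0.19 F [-0.71  0.59 -0.12] w 0.08496412865499822 gf 0.0 j [-12, 22, -33, 108, 15, 54, -136]
  d_tool [-0.0026  0.0018  0.0698] turn 0.12
```

```bash
python3 jog.py '[[-0.002,0.001,0.02,0],[0,0,0.02,0],[0,0,0.015,0],[0,0,0.01,0],[0,0,0,0],[0,0,0,0],[0,0,0,0]]' | head -2
python3 -c "
from h import *
to((.388,.2846,.010),5.4)"
```

```text
t: 15.55
eef_pos: [0.388, 0.2851, 0.0144]
t 15.55 pos [0.388  0.2851 0.0144] yaw 5.56 tilt 0.14 F [ 0.32 -0.08  1.77] w 0.08468168784379329 gf 0.0 j [-14, 27, -31, 112, 19, 46, -140]
  d_tool [-0.      0.0005  0.0044] turn 0.16
```

```bash
python3 jog.py '[[0,0.0005,0.002,0],[0,0,0.002,0],[0,0,0,0],[0,0,0,0]]' | tail -3
python3 jog.py '[[0,0,0,0],[0,0,0,0],[0,0,0,0],[0,0,0,0],[0,0,0,0],[0,0,0,0],[0,0,0,0],[0,0,0,0]]' 0.0 45 | tail -2
python3 -c "
from h import *
to((.388,.2846,.010),5.4)"
python3 jog.py '[[0,0,-0.01,0],[0,0,-0.02,0],[0,0,-0.03,0],[0,0,-0.03,0],[0,0,-0.04,3],[0,0,-0.04,4],[0,0,-0.04,4],[0,0,-0.03,4],[0,0,0,4],[0,0,0,0],[0,0,0,0]]' | tail -3
python3 -c "
from h import *
to((.479,.0103,.25),-13.8)"
```

```text
force: [-0.6, -0.1, 0.6]
grip_width: 0.0851
grip_force: 0.0
grip_width: 0.0533
grip_force: 49.5
t 16.75 pos [0.3874 0.2844 0.0096] yaw 5.57 tilt 0.06 F [-0.76  1.07  3.3 ] w 0.05326104289638099 gf 49.5 j [-14, 28, -30, 112, 19, 45, -140]
  d_tool [ 0.0006 -0.0001 -0.0004] turn 0.17
force: [-0.2, -0.4, -2.7]
grip_width: 0.0534
grip_force: 48.9
t 17.85 pos [0.3862 0.2827 0.2481] yaw -13.37 tilt 0.21 F [-0.24 -0.41 -2.69] w 0.053354301201286716 gf 48.9 j [-10, 11, -33, 94, 6, 76, -148]
  d_tool [ 0.1533  0.2436 -0.0015] turn 0.43
```

```bash
python3 jog.py '[[0.01,0.02,0,0],[0.02,0.03,0,0],[0.02,0.03,0,0],[0.02,0.03,0,0],[0.02,0.03,0,0],[0.02,0.03,0,0],[0.02,0.03,0,0.4],[0.015,0.025,0,0],[0.008,0.015,0,0],[0,0.003,0,0],[0,0,0,0],[0,0,0,0]]' | tail -3
python3 -c "
from h import *
to((.4785,.0103,.14),-13.8)"
```

```text
force: [-0.3, 0.1, -1.5]
grip_width: 0.0531
grip_force: 48.7
t 19.05 pos [0.4783 0.0138 0.2488] yaw -13.66 tilt 0.11 F [-0.26  0.12 -1.53] w 0.05314762102296676 gf 48.7 j [14, 10, -20, 95, 3, 76, -111]
  d_tool [0.0012 0.0034 0.1088] turn 0.14
```

```bash
python3 jog.py '[[0.001,0.003,0.02,0],[0,0,0.03,0],[0,0,0.03,0],[0,0,0.02,0],[0,0,0,0],[0,0,0,0],[0,0,0,0]]' | tail -3
python3 -c "
from h import *
to((.4785,.0103,.1106),-13.8)"
```

```text
force: [0.2, 0.1, -2.2]
grip_width: 0.053
grip_force: 48.6
t 19.75 pos [0.4807 0.0096 0.1509] yaw -13.76 tilt 0.19 F [ 0.23  0.13 -2.19] w 0.05303520923065642 gf 48.6 j [13, 14, -20, 104, 5, 62, -112]
  d_tool [-0.0024 -0.0001  0.0403] turn 0.04
```

```bash
python3 jog.py '[[-0.002,0,0.01,0],[0,0,0.01,0],[0,0,0.007,0],[0,0,0.005,0],[0,0,0,0],[0,0,0,0],[0,0,0,0],[0,0,0,0]]' | tail -3
python3 -c "
from h import *
to((.4785,.0103,.1106),-13.8)"
```

```text
force: [-0.3, 0.2, -3.2]
grip_width: 0.0538
grip_force: 48.7
t 20.55 pos [0.4778 0.0092 0.1176] yaw -13.84 tilt 0.05 F [-0.27  0.16 -3.18] w 0.053765132877817146 gf 48.7 j [13, 16, -19, 107, 6, 58, -113]
  d_tool [ 0.0004 -0.0012  0.007 ] turn -0.04
```

```bash
python3 jog.py '[[0.0004,-0.001,0.003,0],[0,0,0.003,0],[0,0,0,0],[0,0,0,0],[0,0,0,0]]' | tail -3
python3 -c "
from h import *
to((.4785,.0103,.1106),-13.8)
im=optics.camera('scene');cv2.imwrite('pics/s5.png',cv2.resize(im[110:220,300:440],None,fx=5,fy=5,interpolation=cv2.INTER_CUBIC))"
```

```text
force: [-0.7, -1.5, -1.7]
grip_width: 0.0533
grip_force: 48.7
t 21.05 pos [0.4781 0.0101 0.1113] yaw -13.84 tilt 0.0 F [-0.67 -1.51 -1.7 ] w 0.05333977527745246 gf 48.7 j [13, 17, -19, 107, 7, 57, -113]
  d_tool [ 0.0003 -0.0003  0.0007] turn -0.04
```

View pics/s5.png

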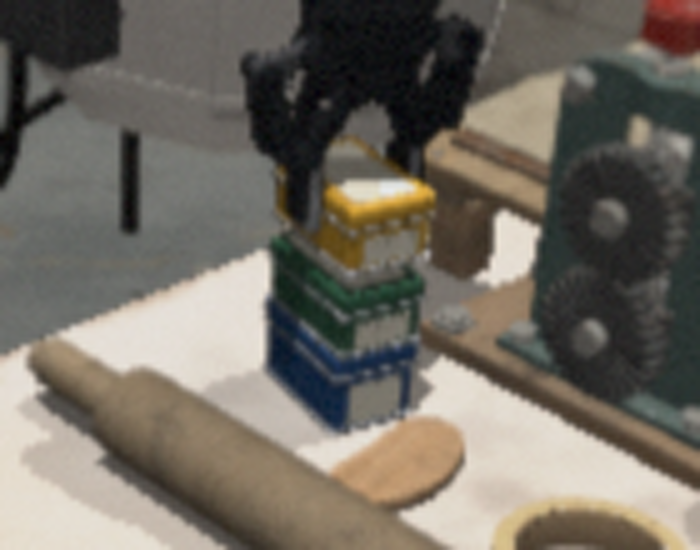

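Yellow hovers level at about crop (365,220), with the white label of green showing as a strip of gap at about (370,275). Kinematics put that gap at about 11.7 mm. The column is straight and nothing touches it, so I hand in.

```bash
python3 jog.py '[[0,0,0,0],[0,0,0,0],[0,0,0,0]]' | sed -n '2p;4,6p'; python3 -c "
from workcell import robot, optics, readout
print(robot.sign_off())"
```

```text
eef_pos: [0.4781, 0.0101, 0.1113]
force: [-0.8, -1.2, -3.1]
grip_width: 0.0534
grip_force: 48.7
the job is handed in; nothing more can be done
None
```

The job is handed in, with no verdict returned: the green tin is set down and released on the blue one, within about 1 mm and square, and the yellow tin is still held level and lined up about 12 mm above it.

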